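Stack the empty keyed tray on the tray of tins

ROBOT

A 6-joint arm with a two-finger parallel gripper is mounted at the origin on the work surface. World frame = base frame: x ahead of the robot, y to its left, z up, the work surface at z = 0. Lengths are in mm, angles in rad, forces in N, time in s.
With the tool pointing down it reaches from about 400 to 925 mm from the base axis. Payload 12.5 kg.
Tool frame: the origin (TCP) lies between the finger pads; the fingertips stand 25 mm ahead of it and the grasp point (between the pads) lies 6 mm ahead of it; z points along the fingers, y is the line along which they close (so a half turn about z gives the same grasp; the last joint's range is limited). The gripper opens to 95 mm and grips with 3 to 60 N. Pads are 20 mm wide; open, the fingers measure 119 mm over their backs; the gripper's body (75 mm by 180 mm) begins 59 mm behind the grasp point.
Start: joints at [1.047, 0.491, 1.559, -0, 1.092, -0.106], TCP at [253.579, 571.263, 239.661] pointing down, gripper open.
Joint ranges: [-3.1, 3.1], [-0.84, 2.19], [0.05, 2.79], [-1.13, 4.28], [0.06, 2.93], [-2.69, 2.69]. Speed limits (rad/s): [2.22, 2.22, 2.79, 3.14, 3.14, 3.14].

INTERFACE

Orientations are given as [roll, pitch, yaw] about the fixed x, y, z axes, in that order (R = Rz(yaw) Ry(pitch) Rx(roll)).
In Python, from cell import state, read_camera, job_done, cut_out gives the robot as it stands. The module is installed in compiled form; this text tells all that it offers.
- The arm moves only by the tool jog_arm, never from a script. Its argument "motion" is a list of rows, each a list of 2 entries, a list of its own where there are three numbers: the shift along the tool's x, y, z in mm, then the turn about the tool's z in rad. A call has 1 to 5 rows; each row is the pose to reach, as a shift and turn from the pose commanded when the call began, along the tool's axes at that moment; what a row does not reach only later rows make up. A row lasts 1/10 s, in which the tool goes at most 50 mm and 8.59 degrees, less where a joint would pass 70% of its speed; a pose out of reach is approached as far as the arm can. A call with a gripper value outside its range is refused whole. "grip" is the closure, from 0 (fully open) to 1 (shut), set as the call begins (left out, the last holds). The fingers move at their own pace and stop on an object; the grip force is fixed at half the most. Time passes only in rows, so rows that repeat a pose let the fingers close. It gives the time, the measured TCP pose, the force, the opening and the grip force at its end, in the units of the state.
- state(): the state, without advancing time (a new reading comes with each control period).
- read_camera(name): name is "side" or "top"; returns a dict with "img" (420x560x3 uint8, blue, green, red), "vertical_fov" (degrees; the focal length in pixels is half the picture's height over the tangent of half this angle, whatever the lens; pixels are square), "cx", "cy" (the principal point, pixels), "extrinsics" (4x4, takes a point from camera to world coordinates). Camera axes: x right, y up, looking along -z (the intrinsics and any distortion apply to the point x, -y, -z); pixel columns grow to the right and rows downward; lengths in mm; the calibration is good to about 2 mm. A picture is of the moment at which its call begins. There is no depth.
- job_done(): hands the job in; it is judged then, once.
Trained networks look in a picture, given as the dict that the camera call returned (one of the last four; its "shot" number tells which), for a name from the list of things; names that differ only in an ending like _2 or _b are one class to them, and where a whole thing is asked for, a point or a joint stands for the part that bears it (a point fixed in the world has none). Each returns a list of dicts, best first, with "p" (0 to 1); they miss things now and then, are a little off and sometimes report something else, mostly with a low value. They report only what shows in the picture. A call takes as long as a camera call. They do not tell look-alikes from the thing itself.
- cut_out(name, picture): "region" (420x560 bool, what is visible of it) and "box" ([left, top, right, bottom] in pixels, round what is visible of it).
The state is a dict: "t": time; "joints": joint angles; "qvel": joint speeds; "tau": joint torques, N m; "eef_pos": TCP position; "tcp_rot": TCP orientation; "ft_force": force on the tool from outside, world axes, zero at the start; "moment": the same for the moment, N m; "opening": opening from 0.0 (shut) to 1.0 (fully open); "grip_force": force on a finger pad.
Only numpy, scipy, OpenCV 4.12 (cv2) and the standard library are available. Lean on these libraries where they do the work, as an engineer would, in place of code of your own. Each camera call takes 0.05 s, during which the arm holds its last target. There are 200 camera calls.

TASK

Stack the empty green tray squarely on the green tray that holds the two small tins, with its yellow end over the lower tray's yellow end, so that its notches drop over the two keys and it sits fully home and level; then let go. Set it down gently rather than dropping it. Leave the lower tray about where it stands (a small nudge is fine), its tins upright inside it, and the other groceries alone.

Things in the scene. Friction and masses are not known exactly. Their poses are not given: they have to be found in the camera images.
- empty_tray: Empty green slotted tray to be moved, loose, 0.25-0.5 kg: 190 mm long (x), 150 wide (y), rim 70 high, walls and floor 6 thick. Origin: centre of the underside; z up, +x to its yellow end. A 6 mm divider runs along x between the notches and carries the grip. On its rim it has the same two keys as tin_tray. Stacked right, its underside lies on the lower rim, 70 mm above the lower underside.
- empty_grip (a point): Centre of the top of the empty tray's white grip, 66 mm above its underside, over its origin. The grip is a bar 80 mm long (x), 14 thick (y), from 26 to 66 mm up, with 62 mm of free space on either side inside the tray: pinch it across y from above.
- empty_notch_wide (a point): Middle of the wide notch in the empty tray's underside at its yellow (+x) end: 71 mm wide (y), 19 deep (x, 76 to 95 mm from centre), 15 high, cut through floor and end wall. It goes over the yellow key with 3.5 mm play each way in y and 3 mm in x.
- empty_notch_narrow (a point): Middle of the narrow notch in the empty tray's underside at its other (-x) end: 35 mm wide (y), 19 deep, 15 high. It goes over the black key with the same play; it cannot go over the yellow key, so end for end the tray stays up on the keys.
- tin_tray: Lower tray, loose, 0.6 kg, on the table with two small tins in it: same moulding and axes as empty_tray (origin at the centre of the underside, +x to its yellow end, rim 70 mm high, same grip). It stays where it is.
- tin_key_yellow (a point): Middle of the top of the lower tray's yellow key at its +x end: 64 mm wide (y), 14 thick (x, 79 to 93 mm from the tray's centre), 12 above the rim, so 82 mm above the tray's underside.
- tin_key_black (a point): Middle of the top of the lower tray's black key at its -x end: 28 mm wide (y), 14 thick (x), 12 above the rim, 82 mm above the tray's underside.
- tin_a: Small red tin, 52 mm diameter, 45 mm high, standing loose in tin_tray on one side of the divider. Origin: centre of its underside.
- tin_b: Small blue tin, 52 mm diameter, 45 mm high, standing loose in tin_tray on the other side of the divider. Origin: centre of its underside.
- sauce_jar: Bystander: red jar with a green cap, 72 mm diameter, 120 mm high, beyond the trays, near the middle. Origin: centre of its underside.
- bean_tin: Bystander: tin with a turquoise label, 74 mm diameter, 108 mm high, at the right of the table. Origin: centre of its underside.
- pasta_box: Bystander: blue carton lying flat, 170 x 90 x 45 mm, at the left of the table. Origin: centre of its underside.
Things that resemble listed ones, but are neither listed nor needed, are in the scene too. Leave any purple or red look-alike of the empty_tray alone. Leave any brown or purple look-alike of the tin_tray alone.

How it is judged:
By the outcome, as a careful person would: the job done as asked, in the order asked, and still so for the second after the job is handed in, with the robot touching nothing.
It also fails if it takes over 38 s, if anything falls off the work surface, if the arm or the gripper's body presses on something with over 40 N, if the wrist force passes 120 N, or if a joint passes its speed limit or range.

## Working session

There is one attempt and no reset: what is moved stays moved. The work goes in short steps, Python scripts to look and compute and a tool call to move; the robot and the scene stay as the last step left them, time stands still between calls to the robot, and variables do not carry over. Pictures are saved under pics/ and viewed, at most 10 in all, crops included, and the job is handed in when it is done.

Besides the shell and the picture viewer there is one more tool, called after "Emit:" as name(argument=value, ...) on one line, values as JSON. jog_arm: Moves the arm, as the interface text tells. Its arguments: {"type":"object","properties":{"motion":{"type":"array"},"grip":{"type":"number"}},"required":["motion"]}

```bash
mkdir -p pics
python3 - <<'E'
from cell import *
import cv2,numpy as np
s=state();print(s['t'],s['eef_pos'],s['tcp_rot'],s['ft_force'])
for n in('side','top'):
    p=read_camera(n);cv2.imwrite(f'pics/{n}1.png',p['img']);print(n,p['vertical_fov'],p['cx'],p['cy'],p['extrinsics'].tolist() if hasattr(p['extrinsics'],'tolist') else p['extrinsics'],[k for k in p])
    for o in('empty_tray','tin_tray','empty_grip','tin_key_yellow','tin_key_black'):
        print(o,[(round(d['p'],2),[int(x) for x in d['box']]) for d in cut_out(o,p)])
E
```

```text
0.0 [253.42964947 571.06258394 239.06148259] [-3.14047064e+00 -1.09105892e-04  2.72388133e+00] [-0.04258534 -1.06634592  0.48178256]
side 53.686334483079676 280.8038348876511 208.90345502472098 [[0.8485887721808891, 0.37452790156943544, -0.3736655545732388, -74.94440534973806], [-0.5288133760387447, 0.5792059647561214, -0.620384448316877, -997.3973210444007], [-0.015921967561707866, 0.7240506207006012, 0.6895630425218845, 1073.6183265485645], [0.0, 0.0, 0.0, 1.0]] ['img', 'vertical_fov', 'cx', 'cy', 'extrinsics', 'shot']
empty_tray [(0.86, [289, 200, 350, 261]), (0.86, [232, 242, 308, 318]), (0.67, [355, 297, 449, 390]), (0.28, [210, 138, 266, 187])]
tin_tray [(0.88, [209, 142, 270, 186]), (0.85, [274, 123, 317, 157]), (0.66, [138, 157, 197, 197]), (0.17, [197, 132, 234, 153])]
empty_grip [(0.98, [228, 243, 309, 320]), (0.83, [288, 198, 354, 263]), (0.69, [355, 295, 448, 390])]
tin_key_yellow [(0.93, [211, 139, 268, 188]), (0.73, [274, 124, 321, 159]), (0.59, [136, 158, 199, 199])]
tin_key_black [(0.85, [270, 127, 319, 154]), (0.8, [137, 157, 196, 195]), (0.75, [211, 136, 271, 186])]
[... 242 characters left out ...]
18114831339528226, 0.1939566103304403, 0.9808428447996477, 1719.1004348992706], [0.0, 0.0, 0.0, 1.0]] ['img', 'vertical_fov', 'cx', 'cy', 'extrinsics', 'shot']
empty_tray [(0.9, [416, 178, 482, 232]), (0.89, [291, 157, 351, 226]), (0.8, [310, 234, 385, 295])]
tin_tray [(0.89, [149, 175, 211, 248]), (0.86, [125, 258, 196, 332]), (0.82, [149, 99, 213, 170]), (0.64, [162, 208, 183, 228])]
empty_grip [(0.93, [286, 157, 352, 223]), (0.85, [414, 178, 485, 236]), (0.7, [310, 233, 384, 295])]
tin_key_yellow [(0.81, [147, 178, 211, 244]), (0.57, [149, 100, 208, 173]), (0.56, [120, 256, 195, 327])]
tin_key_black [(0.96, [147, 177, 214, 243]), (0.64, [119, 260, 193, 330]), (0.63, [148, 104, 212, 171])]
```

View pics/side1.png

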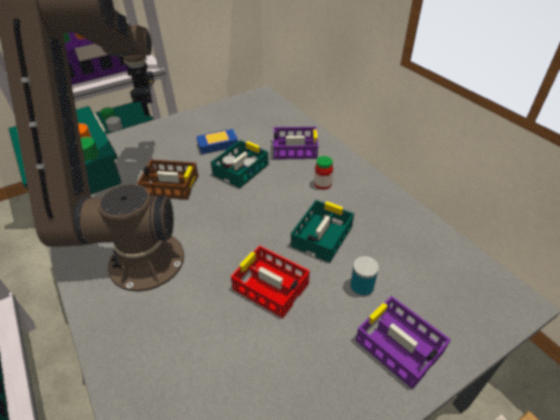

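View pics/top1.png

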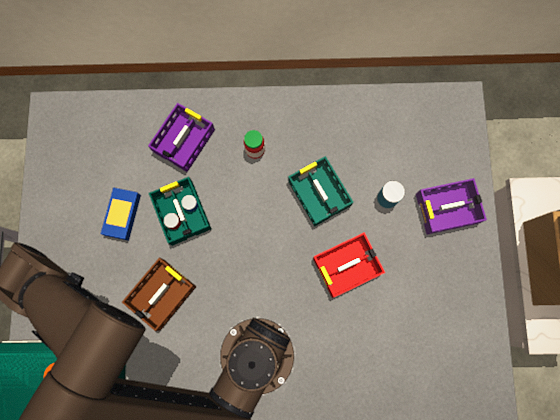

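The top view shows the empty green tray at about (320,191) with its yellow end at (308,167). The green tray with the tins is at (180,211), yellow end at (170,187). In the side view they are at (322,230) and (240,162). I'll fit the poses to their silhouettes in both views.

```bash
cat > h.py <<'E'
from cell import *
import cv2,numpy as np
from scipy.optimize import minimize
S=6
def proj(p,X):
    E=np.array(p['extrinsics']);c=(np.asarray(X,float)-E[:3,3])@E[:3,:3]
    f=p['img'].shape[0]/2/np.tan(np.radians(p['vertical_fov'])/2)
    return np.c_[p['cx']+f*c[:,0]/-c[:,2],p['cy']+f*c[:,1]/c[:,2]]
def pts(x,y,yaw,z=0,tilt=None):
    L=[(a*95,b*75,h) for a in(-1,1) for b in(-1,1) for h in(0,70)]+[(a,b*32,82) for a in(79,93) for b in(-1,1)]
    c,s=np.cos(yaw),np.sin(yaw)
    return np.array(L)@np.array([[c,-s,0],[s,c,0],[0,0,1]]).T+[x,y,z]
def mask(p,box):
    l,t,r,b=box;im=cv2.resize(p['img'][t:b,l:r],None,fx=S,fy=S,interpolation=cv2.INTER_CUBIC)
    h=cv2.cvtColor(im,cv2.COLOR_BGR2HSV);H,Sa,V=cv2.split(h)
    m=((((H>65)&(H<95)&(Sa>110))|((H>22)&(H<35)&(Sa>130)&(V>100)))*255).astype(np.uint8)
    m=cv2.morphologyEx(m,cv2.MORPH_OPEN,np.ones((5,5)))
    n,lab,st,_=cv2.connectedComponentsWithStats(cv2.dilate(m,np.ones((19,19))))
    m[lab!=1+np.argmax(st[1:,4])]=0
    hull=cv2.convexHull(cv2.findNonZero(m));o=np.zeros_like(m);cv2.fillConvexPoly(o,hull,255);return o,m
def render(p,box,X,shape):
    q=(proj(p,X)-[box[0],box[1]]+.5)*S-.5
    o=np.zeros(shape,np.uint8);cv2.fillConvexPoly(o,cv2.convexHull((q*16).round().astype(np.int32)),255,shift=4);return o
def fit(views,x0,z=0,fixz=True):
    ms=[(p,b,mask(p,b)[0]) for p,b in views]
    def cost(v):
        X=pts(v[0],v[1],v[2]/100,z if fixz else v[3])
        return sum(np.count_nonzero(render(p,b,X,m.shape)!=m)/np.sqrt(np.count_nonzero(m)) for p,b,m in ms)
    x=np.array([x0[0],x0[1],x0[2]*100]+([] if fixz else [z]),float)
    for d in(20,6):
        sim=np.vstack([x]+[x+d*e for e in np.eye(len(x))])
        r=minimize(cost,x,method='Nelder-Mead',options=dict(initial_simplex=sim,xatol=.05,fatol=.001));x=r.x
    x[2]/=100;return x,r.fun
def ray(p,uv,z):
    E=np.array(p['extrinsics']);f=p['img'].shape[0]/2/np.tan(np.radians(p['vertical_fov'])/2)
    d=E[:3,:3]@[(uv[0]-p['cx'])/f,-(uv[1]-p['cy'])/f,-1];return E[:3,3]+d*(z-E[2,3])/d[2]
E
python3 - <<'E'
from h import *
t=read_camera('top');s=read_camera('side');viz=[]
for n,uv,yk,bt,bs in(('empty',(320,191),(308,167),(280,145,362,236),(280,188,362,272)),('tin',(180,211),(170,187),(140,168,220,255),(200,132,280,196))):
    a=ray(t,uv,60);b=ray(t,yk,82);x0=[a[0],a[1],np.arctan2(*(b-a)[1::-1])]
    print(n,np.round(x0,2))
    for nm,v in(('both',[(t,bt),(s,bs)]),('top',[(t,bt)]),('side',[(s,bs)])):
        x,f=fit(v,x0);print(nm,x.round(3),round(f,2))
        if nm=='both':
            for p,bx in v:
                o,m=mask(p,bx);r=render(p,bx,pts(*x),o.shape)
                im=cv2.resize(p['img'][bx[1]:bx[3],bx[0]:bx[2]],None,fx=S,fy=S)
                for mm,c in((o,(255,255,255)),(r,(0,0,255))):
                    cv2.drawContours(im,cv2.findContours(mm,0,2)[0],-1,c,1)
                viz.append(cv2.resize(im,(390,290)))
cv2.imwrite('pics/fit1.png',np.vstack([np.hstack(viz[:2]),np.hstack(viz[2:])]))
print(state()['t'])
E
```

```text
empty [ 5.4709e+02 -2.2703e+02  4.6000e-01]
both [ 5.53845e+02 -2.26955e+02  5.05000e-01] 31.26
top [ 5.53500e+02 -2.27124e+02  4.94000e-01] 5.42
side [ 5.55005e+02 -2.25222e+02  5.50000e-01] 22.24
tin [4.8642e+02 2.5764e+02 3.7000e-01]
both [4.91585e+02 2.63163e+02 3.96000e-01] 27.83
top [4.91811e+02 2.62873e+02 3.93000e-01] 5.09
side [4.93962e+02 2.67366e+02 4.27000e-01] 21.2
0.7
```

View pics/fit1.png

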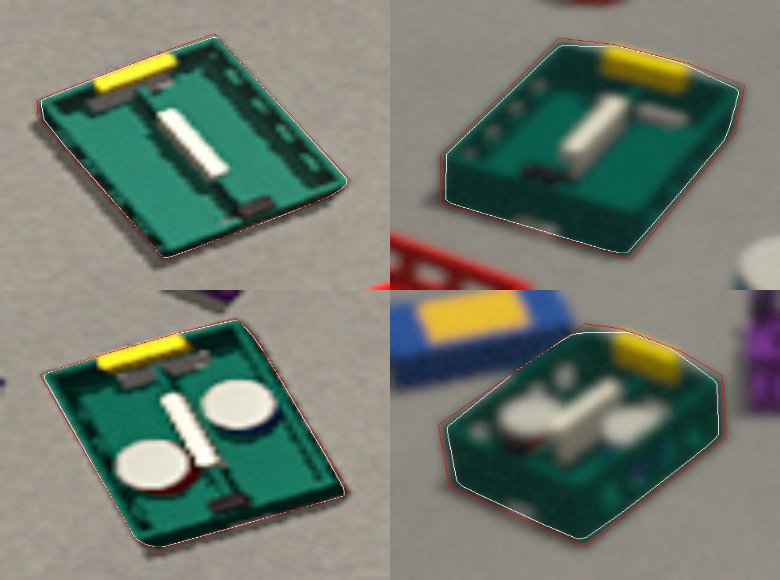

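The top-view fit is tight: white is the measured outline and red is the model. That gives empty tray ≈ (553.5, -227, yaw 0.495) and tin tray ≈ (491.8, 262.9, yaw 0.393). The side view is blurred but agrees. First I'll turn the tool by +2.22 about its z.

Emit:
jog_arm(motion=[[[0, 0, 0], 0.148], [[0, 0, 0], 0.296], [[0, 0, 0], 0.444], [[0, 0, 0], 0.592], [[0, 0, 0], 0.74]], grip=0)

```text
t: 1.2
eef_pos: [253.6, 571.3, 239.7]
tcp_rot: [3.141, -0.0, 1.978]
ft_force: [0.8, 0.1, -0.1]
opening: 0.999
grip_force: 0.0
```

Emit:
jog_arm(motion=[[[0, 0, 0], 0.148], [[0, 0, 0], 0.296], [[0, 0, 0], 0.444], [[0, 0, 0], 0.592], [[0, 0, 0], 0.74]])

```text
t: 1.7
eef_pos: [253.6, 571.2, 239.7]
tcp_rot: [3.142, -0.0, 1.238]
ft_force: [-0.4, -0.5, -0.9]
opening: 1.0
grip_force: 0.0
```

Emit:
jog_arm(motion=[[[0, 0, 0], 0.148], [[0, 0, 0], 0.296], [[0, 0, 0], 0.444], [[0, 0, 0], 0.592], [[0, 0, 0], 0.74]])

```text
t: 2.2
eef_pos: [253.6, 571.3, 239.7]
tcp_rot: [-3.142, -0.0, 0.498]
ft_force: [-0.2, 0.2, 0.4]
opening: 1.002
grip_force: 0.0
```

Emit:
jog_arm(motion=[[[-5, 40, 0], 0.0], [[-11, 80, 0], 0], [[-16, 120, 0], 0], [[-22, 160, 0], 0.0], [[-27, 200, 0], 0.0]])

```text
t: 2.7
eef_pos: [326.7, 381.6, 239.8]
tcp_rot: [-3.142, -0.0, 0.504]
ft_force: [0.4, 0.2, 0.2]
opening: 1.001
grip_force: 0.0
```

Emit:
jog_arm(motion=[[[-6, 42, 0], 0.0], [[-12, 84, 0], 0], [[-17, 126, 0], 0], [[-23, 168, 0], 0.0], [[-29, 210, 0], 0.0]])

```text
t: 3.2
eef_pos: [402.8, 183.6, 239.9]
tcp_rot: [3.141, -0.001, 0.504]
ft_force: [0.7, 0.6, 0.6]
opening: 1.002
grip_force: 0.0
```

Emit:
jog_arm(motion=[[[-6, 42, 0], 0.0], [[-12, 84, 0], 0], [[-17, 126, 0], 0], [[-23, 168, 0], 0.0], [[-29, 210, 0], 0.0]])

```text
t: 3.7
eef_pos: [478.9, -14.6, 239.9]
tcp_rot: [3.141, -0.001, 0.504]
ft_force: [-0.6, 0.5, 0.2]
opening: 1.001
grip_force: 0.0
```

Emit:
jog_arm(motion=[[[-6, 44, 0], 0.0], [[-12, 88, 0], 0], [[-18, 132, 0], 0], [[-24, 176, 0], 0.0], [[-30, 220, 0], 0.0]])

```text
t: 4.2
eef_pos: [558.8, -221.8, 239.7]
tcp_rot: [3.141, -0.0, 0.504]
ft_force: [-0.0, 0.2, -0.4]
opening: 0.998
grip_force: 0.0
```

Emit:
jog_arm(motion=[[[0, 8, 0], 0.0], [[0, 15, 0], 0], [[0, 15, 0], 0], [[0, 15, 0], 0]])

```text
t: 4.6
eef_pos: [565.4, -231.9, 239.8]
tcp_rot: [-3.141, -0.0, 0.505]
ft_force: [0.1, 0.5, 0.3]
opening: 1.002
grip_force: 0.0
```

```bash
cat >> h.py <<'E'
def to(x,y,yaw):
    s=state();e=s['eef_pos'];w=s['tcp_rot'][2];d=[x-e[0],y-e[1]]
    print(s['t'],np.round(e,1),np.round(s['tcp_rot'],3),s['ft_force'],'tool dx dy',round(d[0]*np.cos(w)+d[1]*np.sin(w),1),round(d[0]*np.sin(w)-d[1]*np.cos(w),1),'turn',round(w-yaw,3))
E
python3 -c "
from h import *
to(553.5,-227,.495)"
```

```text
4.6 [ 565.4 -231.9  239.8] [-3.141 -0.     0.505] [0.08119096 0.46749749 0.26958427] tool dx dy -8.0 -10.1 turn 0.01
```

Correct sideways, then descend from z 240 to 52 over the grip.

Emit:
jog_arm(motion=[[[-4, -5, 20], 0.005], [[-8, -10, 50], 0.01], [[-8, -10, 80], 0.01], [[-8, -10, 110], 0.01], [[-8, -10, 130], 0.01]])

```text
t: 5.1
eef_pos: [553.2, -226.6, 108.3]
tcp_rot: [-3.14, 0.001, 0.495]
ft_force: [-0.4, -0.9, 0.7]
opening: 0.997
grip_force: 0.0
```

Emit:
jog_arm(motion=[[[0, 0, 10], 0], [[0, 0, 22], 0], [[0, 0, 34], 0], [[0, 0, 46], 0], [[0, 0, 57], 0]])

```text
t: 5.6
eef_pos: [553.9, -228.1, 52.0]
tcp_rot: [3.141, -0.0, 0.494]
ft_force: [0.2, -0.1, -0.2]
opening: 0.998
grip_force: 0.0
```

Emit:
jog_arm(motion=[[[0, 0, 0], 0], [[0, 0, 0], 0], [[0, 0, 0], 0], [[0, 0, 0], 0], [[0, 0, 0], 0]], grip=1)

```text
t: 6.1
eef_pos: [553.9, -228.2, 53.0]
tcp_rot: [3.141, -0.0, 0.494]
ft_force: [-0.3, 0.0, -0.6]
opening: 0.639
grip_force: 0.0
```

Emit:
jog_arm(motion=[[[0, 0, 0], 0], [[0, 0, 0], 0], [[0, 0, 0], 0]])

```text
t: 6.4
eef_pos: [553.8, -228.1, 52.7]
tcp_rot: [3.142, -0.0, 0.494]
ft_force: [0.2, -0.5, -0.1]
opening: 0.386
grip_force: 0.0
```

Emit:
jog_arm(motion=[[[0, 0, 0], 0], [[0, 0, 0], 0], [[0, 0, 0], 0], [[0, 0, 0], 0], [[0, 0, 0], 0]])

```text
t: 6.9
eef_pos: [553.8, -228.1, 52.6]
tcp_rot: [-3.142, -0.0, 0.494]
ft_force: [0.8, -0.1, -0.8]
opening: 0.146
grip_force: 30.0
```

Emit:
jog_arm(motion=[[[0, 0, -5], 0], [[0, 0, -15], 0], [[0, 0, -30], 0], [[0, 0, -50], 0], [[0, 0, -75], 0]])

```text
t: 7.4
eef_pos: [553.3, -227.9, 128.3]
tcp_rot: [-3.14, 0.001, 0.494]
ft_force: [0.8, 0.1, -4.2]
opening: 0.141
grip_force: 30.0
```

Emit:
jog_arm(motion=[[[0, 0, -30], 0], [[0, 0, -60], 0], [[0, 0, -90], 0], [[0, 0, -110], 0], [[0, 0, -120], 0]])

```text
t: 7.9
eef_pos: [553.9, -228.1, 250.1]
tcp_rot: [3.139, -0.002, 0.494]
ft_force: [-0.5, 0.2, -5.2]
opening: 0.149
grip_force: 30.0
```

Emit:
jog_arm(motion=[[[8, -20, 0], 0], [[20, -51, 0], 0], [[33, -86, 0], 0], [[46, -120, 0], 0], [[59, -154, 0], 0]])

```text
t: 8.4
eef_pos: [531.9, -63.2, 247.2]
tcp_rot: [-3.141, 0.001, 0.493]
ft_force: [0.6, 0.7, -5.0]
opening: 0.141
grip_force: 30.0
```

Emit:
jog_arm(motion=[[[13, -34, 0], 0], [[26, -68, 0], 0], [[39, -101, 0], 0], [[52, -134, 0], 0], [[64, -165, 0], 0]])

```text
t: 8.9
eef_pos: [510.1, 112.5, 247.3]
tcp_rot: [-3.141, 0.001, 0.494]
ft_force: [0.1, -0.5, -4.0]
opening: 0.146
grip_force: 30.0
```

Emit:
jog_arm(motion=[[[13, -34, 0], 0.02], [[26, -68, 0], 0.04], [[39, -101, 0], 0.06], [[49, -128, 0], 0.08], [[56, -143, 0], 0.1]])

```text
t: 9.4
eef_pos: [491.4, 265.4, 247.2]
tcp_rot: [-3.141, 0.001, 0.394]
ft_force: [0.5, -1.1, -4.5]
opening: 0.146
grip_force: 30.0
```

Emit:
jog_arm(motion=[[[0, 0, 0], 0], [[0, 0, 0], 0]])

```text
t: 9.6
eef_pos: [492.0, 263.3, 247.2]
tcp_rot: [3.142, 0.001, 0.395]
ft_force: [-0.0, -0.3, -4.2]
opening: 0.146
grip_force: 30.0
```

Run:
```python
from h import *
to(491.8,262.9,.394)
t=read_camera('top');s=read_camera('side')
im=lambda p,b:cv2.resize(p['img'][b[1]:b[3],b[0]:b[2]],(390,400),interpolation=2)
cv2.imwrite('pics/held.png',np.hstack([im(t,(110,140,240,273)),im(s,(180,80,310,213))]))
```

```text
9.6 [492.  263.3 247.2] [3.142e+00 1.000e-03 3.950e-01] [-0.04018891 -0.26279427 -4.24393627] tool dx dy -0.4 0.3 turn 0.001
```

View pics/held.png

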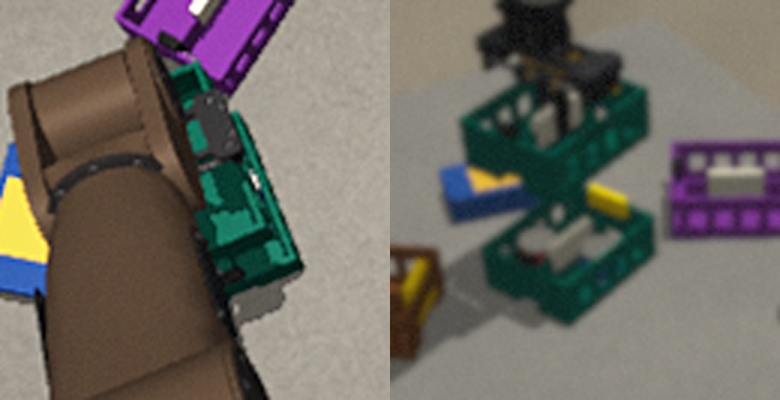

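The side view shows the held tray level above the tin tray, but the arm hides most of the top view. I'll descend to just above the keys, then continue slowly while watching the force. Key contact is expected at TCP z ≈ 134.6 and fully home at ≈ 122.6.

Emit:
jog_arm(motion=[[[0, 0, 15], 0], [[0, 0, 40], 0], [[0, 0, 65], 0], [[0, 0, 85], 0], [[0, 0, 97], 0]])

```text
t: 10.2
eef_pos: [492.3, 262.5, 149.3]
tcp_rot: [-3.142, 0.002, 0.393]
ft_force: [-0.2, 0.5, -3.9]
opening: 0.146
grip_force: 30.0
```

Emit:
jog_arm(motion=[[[0, 0, 4], 0], [[0, 0, 8], 0], [[0, 0, 11], 0], [[0, 0, 13], 0], [[0, 0, 13], 0]])

```text
t: 10.7
eef_pos: [492.5, 263.6, 137.9]
tcp_rot: [-3.142, -0.0, 0.394]
ft_force: [0.1, -0.3, -4.7]
opening: 0.145
grip_force: 30.0
```

Run:
```python
from h import *
to(491.8,262.9,.394);print(state()['moment'])
s=read_camera('side')
b=(195,95,285,200);im=cv2.resize(s['img'][b[1]:b[3],b[0]:b[2]],None,fx=5.5,fy=5.5,interpolation=2)
for z in(0,82.6):
    q=(proj(s,pts(491.8,262.9,.394,z))-[b[0],b[1]]+.5)*5.5
    cv2.polylines(im,[cv2.convexHull(q.astype(np.int32))],True,(0,0,255),1)
cv2.imwrite('pics/pre.png',im)
```

```text
10.7 [492.5 263.6 137.9] [-3.142 -0.     0.394] [ 0.05050051 -0.26861756 -4.72654612] tool dx dy -0.9 0.4 turn -0.0
[-0.12515278  0.14843738  0.01134849]
```

View pics/pre.png

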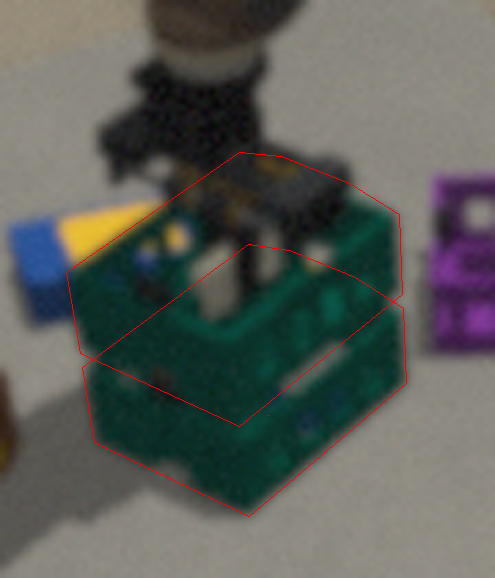

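Both trays match their model outlines, so they are aligned. The black key shows at about (160,383). Lowering slowly.

Emit:
jog_arm(motion=[[[-0.7, 0.4, 1], 0], [[-0.7, 0.4, 2], 0], [[-0.7, 0.4, 3], 0], [[-0.7, 0.4, 4], 0], [[-0.7, 0.4, 5], 0]])

```text
t: 11.25
eef_pos: [492.0, 262.9, 132.6]
tcp_rot: [-3.142, -0.0, 0.394]
ft_force: [-0.1, -0.0, -4.2]
opening: 0.149
grip_force: 30.0
```

```bash
python3 -c "
from h import *
to(491.8,262.9,.394);print(state()['moment'])"
```

```text
11.25 [492.  262.9 132.6] [-3.142 -0.     0.394] [-0.11504885 -0.03071015 -4.22562619] tool dx dy -0.2 -0.1 turn -0.0
[-0.1486792   0.14606005 -0.05018873]
```

No contact yet at 2 mm below the key tops, so the keys appear to have entered the notches.

Emit:
jog_arm(motion=[[[0, 0, 1], 0], [[0, 0, 2], 0], [[0, 0, 3], 0], [[0, 0, 4], 0], [[0, 0, 5], 0]])

```text
t: 11.75
eef_pos: [491.9, 262.9, 127.6]
tcp_rot: [-3.142, -0.0, 0.394]
ft_force: [0.5, 0.4, -4.1]
opening: 0.148
grip_force: 30.0
```

Emit:
jog_arm(motion=[[[0, 0, 1], 0], [[0, 0, 2], 0], [[0, 0, 3], 0], [[0, 0, 3.5], 0], [[0, 0, 4], 0]])

```text
t: 12.25
eef_pos: [491.9, 262.9, 123.6]
tcp_rot: [-3.142, -0.0, 0.394]
ft_force: [-0.2, -0.6, -4.0]
opening: 0.14
grip_force: 30.0
```

Emit:
jog_arm(motion=[[[0, 0, 0.4], 0], [[0, 0, 0.8], 0], [[0, 0, 1.2], 0], [[0, 0, 1.2], 0]])

```text
t: 12.65
eef_pos: [492.0, 262.9, 122.6]
tcp_rot: [-3.142, -0.0, 0.394]
ft_force: [-0.6, 0.5, -1.4]
opening: 0.145
grip_force: 30.0
```

Contact is at exactly the home height. A hair lower, then release.

Emit:
jog_arm(motion=[[[0, 0, 0.3], 0], [[0, 0, 0.3], 0]])

```text
t: 12.85
eef_pos: [492.0, 262.9, 122.6]
tcp_rot: [-3.142, -0.0, 0.394]
ft_force: [-2.3, -0.6, 4.9]
opening: 0.143
grip_force: 30.0
```

Emit:
jog_arm(motion=[[[0, 0, 0], 0], [[0, 0, 0], 0], [[0, 0, 0], 0], [[0, 0, 0], 0], [[0, 0, 0], 0]], grip=0.5)

```text
t: 13.35
eef_pos: [492.0, 262.9, 122.1]
tcp_rot: [-3.142, -0.0, 0.394]
ft_force: [0.8, -0.5, -0.4]
opening: 0.481
grip_force: 0.0
```

Emit:
jog_arm(motion=[[[0, 0, 0], 0], [[0, 0, -5], 0], [[0, 0, -15], 0], [[0, 0, -30], 0], [[0, 0, -55], 0]])

```text
t: 13.85
eef_pos: [491.6, 262.7, 177.6]
tcp_rot: [-3.142, 0.002, 0.394]
ft_force: [0.7, -0.2, 0.5]
opening: 0.499
grip_force: 0.0
```

Emit:
jog_arm(motion=[[[0, 0, -30], 0], [[0, 0, -60], 0], [[0, 0, -80], 0], [[0, 0, -90], 0], [[0, 0, -90], 0]])

```text
t: 14.35
eef_pos: [492.1, 263.0, 268.6]
tcp_rot: [-3.142, -0.003, 0.394]
ft_force: [0.6, 0.1, -1.0]
opening: 0.499
grip_force: 0.0
```

Emit:
jog_arm(motion=[[[0, 30, 0], 0], [[0, 65, 0], 0], [[0, 105, 0], 0], [[0, 145, 0], 0], [[0, 185, 0], 0]])

```text
t: 14.85
eef_pos: [563.0, 90.5, 265.9]
tcp_rot: [-3.141, 0.002, 0.394]
ft_force: [0.7, 0.9, 0.6]
opening: 0.5
grip_force: 0.0
```

Emit:
jog_arm(motion=[[[0, 35, 0], 0], [[0, 60, 0], 0], [[0, 70, 0], 0], [[0, 70, 0], 0], [[0, 70, 0], 0]])

```text
t: 15.35
eef_pos: [589.3, 28.2, 266.6]
tcp_rot: [-3.141, 0.001, 0.394]
ft_force: [0.5, -0.3, 0.4]
opening: 0.496
grip_force: 0.0
```

Run:
```python
from h import *
to(491.8,262.9,.394)
t=read_camera('top');s=read_camera('side')
x,f=fit([(t,(125,150,235,262))],(491.8,262.9,.394),70);print(x,f)
def im(p,b):
    k=390/(b[2]-b[0]);i=cv2.resize(p['img'][b[1]:b[3],b[0]:b[2]],None,fx=k,fy=k,interpolation=2)
    for z in(0,70):
        q=(proj(p,pts(491.8,262.9,.394,z))-[b[0],b[1]]+.5)*k
        cv2.polylines(i,[cv2.convexHull(q.astype(np.int32))],True,(0,0,255),1)
    return i
cv2.imwrite('pics/end.png',np.hstack([im(t,(130,150,230,260)),im(s,(190,100,290,210))]))
```

```text
15.35 [589.3  28.2 266.6] [-3.141e+00  1.000e-03  3.940e-01] [ 0.47817929 -0.27374787  0.40715253] tool dx dy 0.1 -254.1 turn 0.0
[4.93602103e+02 2.64547434e+02 3.87956028e-01] 85.2636333478405
```

View pics/end.png

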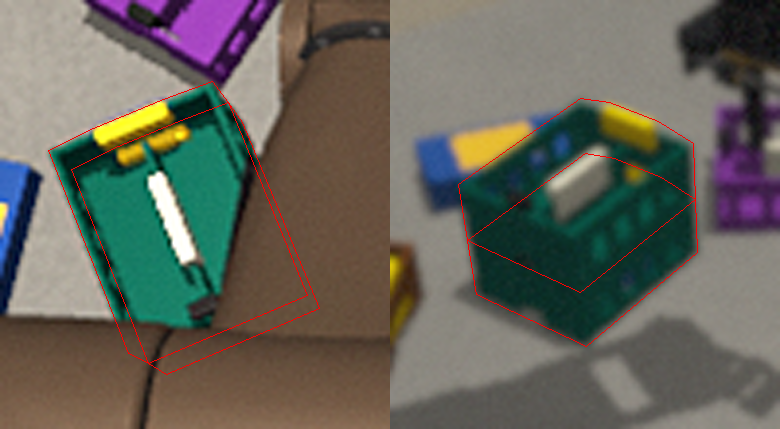

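The empty tray sits home and level. Its outline matches the model at z = 70 in both views, the yellow ends coincide, and the lower yellow key shows in the notch. The gripper is clear.

```bash
python3 -c "
from cell import *
print(job_done())"
```

```text
the job is handed in; nothing more can be done
None
```

The empty green tray is stacked home and level on the tin tray, yellow end over yellow end, released gently after about 15 s with no unexpected contact; the job is handed in, though I did not check the tins or bystanders again at the end.

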